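Lift a dish carrier off the warming block with a lifting blade

ROBOT

A 6-joint arm with a two-finger parallel gripper is mounted at the origin on the work surface. World frame = base frame: x ahead of the robot, y to its left, z up, the work surface at z = 0. Lengths are in m, angles in rad, forces in N, time in s.
With the tool pointing down it reaches from about 0.35 to 0.775 m from the base axis. Payload 5.5 kg.
Tool frame: the origin (TCP) lies at the very end of the fingers, on their centre line; the grasp point (between the pads) lies 19 mm behind it; x points along the fingers, y is the direction in which the jaws open and shut, and the axes are right-handed (so a half turn about x gives the same grasp; the last joint's range is limited). The gripper opens to 85 mm and grips with 20 to 120 N. Pads are 22 mm wide; open, the fingers measure 114 mm over their backs; the gripper's body (76 mm by 85 mm) begins 54 mm behind the grasp point. The pads swing forward as they close: fully open they stand 13 mm farther back than shut.
Start: joints at [1.108, 0.313, 0.046, 1.304, 0, 1.431], TCP at [0.182, 0.545, 0.231] pointing down, gripper open.
Joint ranges: [-2.76, 2.76], [-0.86, 1.69], [-1.03, 1.26], [-2.2, 2.34], [-1.47, 1.5], [-3.14, 3.14]. Speed limits (rad/s): [2.57, 2.57, 3.14, 3.14, 3.14, 3.14].

INTERFACE

Orientations are given as a unit quaternion [w, x, y, z].
In Python, from workcell import env gives the robot as it stands.
- The arm moves only by the tool servo_tool, never from a script. Its argument "increments" is a list of rows, each an object with "offset": the shift along the tool's x, y, z in cm, a list of three; "yaw": the turn about the tool's x in degrees. In form: [{"offset": [x, y, z], "yaw": yaw}, ...]. A call has exactly 8 rows; each row is the pose to reach, as a shift and turn from the pose commanded when the call began, along the tool's axes at that moment; what a row does not reach only later rows make up. A row lasts 1/10 s, in which the tool goes at most 50 mm and 8.59 degrees, less where a joint would pass 70% of its speed; a pose out of reach is approached as far as the arm can. A call with a gripper value outside its range is refused whole. "claw" is the opening, from 0 (shut) to 1 (fully open), set as the call begins (left out, the last holds). The fingers move at their own pace and stop on an object; "force" is the grip in N (left out, the last holds). Time passes only in rows, so rows that repeat a pose let the fingers close, or fill a call up. It gives the time, the measured TCP pose, the force and the opening at its end, in the units of the state.
- env.get_state(): the state, without advancing time (a new reading comes with each control period).
- env.read_camera(name): name is "scene" or "side" or "wrist"; returns (picture, depth): 480x640x3 uint8, red, green, blue; 480x640 float32, m along the optical axis (not along the pixel's ray), 0 where there is no reading.
- env.camera_model(name): a dict with "vertical_fov" (degrees; the focal length in pixels is half the picture's height over the tangent of half this angle, whatever the lens; pixels are square), "cx", "cy" (the principal point, pixels), "world_from_camera" (4x4, takes a point from camera to world coordinates). Camera axes: x right, y up, looking along -z (the intrinsics and any distortion apply to the point x, -y, -z); pixel columns grow to the right and rows downward; lengths in m; the calibration is good to about 2 mm. A picture is of the moment at which its call begins: read the wrist's pose just before it. camera_model takes no time and is no camera call; for the wrist camera it gives the pose at the moment of the call.
- env.hand_in(): hands the job in, once; it reports no verdict.
The state is a dict: "clock": time; "joint_pos": joint angles; "qvel": joint speeds; "tau": joint torques, N m; "tcp_pos": TCP position; "orientation": TCP orientation; "wrist_force": force on the tool from outside, world axes, zero at the start; "ft_torque": the same for the moment, N m; "finger_gap": finger opening in m.
Only numpy, scipy, OpenCV 4.12 (cv2) and the standard library are available. Lean on these libraries where they do the work, as an engineer would, in place of code of your own. Each camera call takes 0.05 s, during which the arm holds its last target.

TASK

Pick up the lifting blade by its orange handle and slide the blade into the slot under the blue dish carrier, from the yellow-marked side, fully home until the blade's stop is at the carrier's edge. Then lift the carrier on the blade about 10 cm above the warming block with both dishes in their places, keeping the gripper itself off the carrier and dishes and leaving the other things on the bench alone. Finish while still holding it up there, steady and level, with nothing but the blade carrying it.

Things in the scene. Friction and masses are not known exactly. Their poses are not given: they have to be found in the camera images.
- lifter_grip (a point): Grip point: middle of the lifting blade's orange upright handle, a bar 36 (x) by 16 (y) mm, 95 mm tall over the blade's underside; the point is 62 mm above that underside. Axes: x along the blade to its tip, z up. Loose, 140 g, stands upright on its blade on the bench. At the bottom, a steel blade 4 mm thick, 50 wide, from 18 mm behind this point to 91 mm ahead (+x).
- lifter_stop (a point): On the lifter, same axes: middle of the front face of its dark stop plate (50 mm wide, up to 22 mm above the underside), at half the blade's thickness, 2 mm above the underside; 21 mm in +x and 60 mm below lifter_grip. 70 mm of blade stands out beyond it.
- carrier: Blue dish carrier on the block, 80 (x) by 124 (y) mm, rims 25 mm high, 130 g, loose; origin: centre of its underside; centre of mass within 3 mm of the middle. x is the way the blade goes in. Below its yellow -x rim is the mouth of a slot running along x, mid-width: 64 mm wide, 14 mm high from the block to the dish floor's underside (floor 4 mm thick), 76 mm deep to an end wall.
- carrier_mouth (a point): Centre of the slot's mouth: 40 mm in -x from the carrier's origin, 7 mm above its underside; carrier axes. When the blade is fully home its stop is at this edge.
- block: Grey warming block, fixed, 110 (x) by 150 (y) mm, top 40 mm above the bench; origin: centre of its underside. A fence 8 mm higher than the top stands on its +x edge, behind the carrier, so that it cannot be pushed off. The carrier stands within 10 mm of the middle of the top, its x axis within 0.06 rad of the block's.
- dish_a_center (a point): Centre of a round lidded culture dish (pink with clear lid), 53 mm across, 15 mm high, 20 g, loose in the carrier's +y well. The wells are 60 mm (x) by about 57 mm (y), 7 mm deep; this point is 25.5 mm above the carrier's underside.
- dish_b_center (a point): The same kind of dish, in the carrier's -y well.
- bottle: Bystander: amber glass bottle, 48 mm across, 100 mm high; origin under its centre.
- tipbox: Bystander: grey box with green lid, 77 by 112 mm, 63 mm high; origin under its centre.
- beaker: Bystander: glass beaker, 60 mm across, 75 mm high; origin under its centre.
Not all that is in view belongs to the job. What is shaped like the block but red is not meant. Of the things that look like the carrier, the smaller one is meant.

How it is judged:
On the way:
1. the blade is fully in the carrier's slot, its stop at the yellow edge, while the carrier still stands on the block (x of lifter_stop in the frame of carrier between -0.052 and -0.034 m and y of lifter_stop in the frame of carrier between -0.012 and 0.012 m and z of lifter_stop in the frame of carrier between -0.002 and 0.016 m and contact force between carrier and block above 0.3 N and height (world z) of carrier below 0.048 m), for 0.2 s.
At the end, for the whole second after the job is handed in: Gripper holds the lifter, whose blade alone carries the carrier, stop within 12 mm of its edge; carrier underside 70 to 160 mm above the block, tilt under 0.1 rad, slower than 20 mm/s and 0.15 rad/s, touched by neither robot nor block; both dishes in their wells (x of lifter_stop in the frame of carrier between -0.052 and -0.034 m and y of lifter_stop in the frame of carrier between -0.012 and 0.012 m and z of lifter_stop in the frame of carrier between -0.002 and 0.016 m and x of dish_a_center in the frame of carrier between -0.008 and 0.008 m and y of dish_a_center in the frame of carrier between 0.022 and 0.038 m and z of dish_a_center in the frame of carrier between 0.02 and 0.031 m and x of dish_b_center in the frame of carrier between -0.008 and 0.008 m and y of dish_b_center in the frame of carrier between -0.038 and -0.022 m and z of dish_b_center in the frame of carrier between 0.02 and 0.031 m and height (world z) of carrier between 0.11 and 0.2 m and angle between carrier's own z axis and vertical below 0.1 rad and linear speed of carrier below 0.02 m/s and angular speed of carrier below 0.15 rad/s and contact force between lifter and carrier above 0.5 N and contact force between the fingers and lifter above 1 N and contact force between each of the fingers, the arm, block and carrier below 0.1 N); the arm keeps its last pose, push and grip.
It fails at once if a bystander is moved more than 20 mm (distance of any of bottle, tipbox, beaker from where it was at the start of the episode above 0.02 m).
It fails at once if the carrier is tipped more than 0.3 rad (angle between carrier's own z axis and vertical above 0.3 rad).
It fails at once if the robot itself touches the carrier or a dish with more than 1 N (contact force between any of the fingers, the arm and carrier above 1 N or contact force between any of the fingers, the arm and dish_a above 1 N or contact force between any of the fingers, the arm and dish_b above 1 N).
It also fails if it takes over 48 s, if anything falls off the work surface, if the arm or the gripper's body presses on something with over 40 N, if the wrist force passes 120 N, or if a joint passes its speed limit or range.

## Working session

There is one attempt and no reset: what is moved stays moved. The work goes in short steps, Python scripts to look and compute and a tool call to move; the robot and the scene stay as the last step left them, time stands still between calls to the robot, and variables do not carry over. Pictures are saved under pics/ and viewed, and the job is handed in when it is done.

Besides the shell and the picture viewer there is one more tool, called by a JSON object that holds its "fn" and its "kwargs". servo_tool: Moves the arm, as the interface text tells. Its arguments: {"type":"object","properties":{"increments":{"type":"array","items":{"type":"object","properties":{"offset":{"type":"array","items":{"type":"number"}},"yaw":{"type":"number"}}}},"claw":{"type":"number"},"force":{"type":"number"}},"required":["increments"]}

```bash
ls; mkdir -p pics; cat > h.py <<'E'
import numpy as np, cv2, pickle
from workcell import env
def snap(name,tag):
    m=env.camera_model(name); p,d=env.read_camera(name)
    cv2.imwrite(f'pics/{tag}.png',cv2.cvtColor(p,cv2.COLOR_RGB2BGR))
    pickle.dump((m,p,d),open(f'{tag}.pkl','wb')); return m,p,d
def load(tag): return pickle.load(open(f'{tag}.pkl','rb'))
def pts(m,d):
    f=240/np.tan(np.radians(m['vertical_fov'])/2)
    v,u=np.mgrid[0:480,0:640]
    P=np.stack([(u-m['cx'])/f*d,-(v-m['cy'])/f*d,-d],-1)
    T=np.array(m['world_from_camera']); W=P@T[:3,:3].T+T[:3,3]
    W[d==0]=np.nan; return W
E
python3 - <<'E'
from h import *
for n in ['scene','side','wrist']:
    m,p,d=snap(n,n+'0'); print(n,{k:(np.round(v,3).tolist() if not isinstance(v,str) else v) for k,v in m.items()}, (d==0).mean())
print(env.get_state())
E
```

```text
pics
scene {'vertical_fov': 54.016, 'cx': 322.634, 'cy': 236.466, 'world_from_camera': [[0.215, -0.82, 0.531, 1.064], [0.977, 0.177, -0.122, -0.217], [0.006, 0.545, 0.838, 0.899], [0.0, 0.0, 0.0, 1.0]]} 0.004039713541666667
side {'vertical_fov': 57.261, 'cx': 317.962, 'cy': 243.838, 'world_from_camera': [[-0.986, 0.127, -0.106, 0.451], [-0.166, -0.764, 0.624, 0.439], [-0.002, 0.633, 0.774, 0.727], [0.0, 0.0, 0.0, 1.0]]} 0.0040071614583333335
wrist {'vertical_fov': 64.133, 'cx': 318.329, 'cy': 241.77, 'world_from_camera': [[0.317, -0.898, -0.304, 0.104], [0.949, 0.299, 0.104, 0.57], [-0.002, -0.322, 0.947, 0.373], [0.0, 0.0, 0.0, 1.0]]} 0.004013671875
{'clock': 0.15, 'joint_pos': array([1.10838644e+00, 3.13812950e-01, 4.52466727e-02, 1.30355499e+00,
       1.28491516e-05, 1.43117005e+00]), 'qvel': array([-0.00011368, -0.00033074,  0.00162911, -0.00139243,  0.00125701,
       -0.00014158]), 'tau': array([ 2.06341589e-03, -4.81061625e+01,  2.98816001e+01,  1.38313530e-02,
       -1.49470438e-04, -8.02438564e-06]), 'tcp_pos': array([0.18225245, 0.54497373, 0.23062495]), 'orientation': array([ 0.69777426,  0.11318041,  0.69806071, -0.11407247]), 'wrist_force': array([ 0.29322404,  0.06145407, -0.18122598]), 'ft_torque': array([-0.01346075, -0.01485061, -0.0048235 ]), 'finger_gap': 0.08570490993999938}
```

View pics/scene0.png

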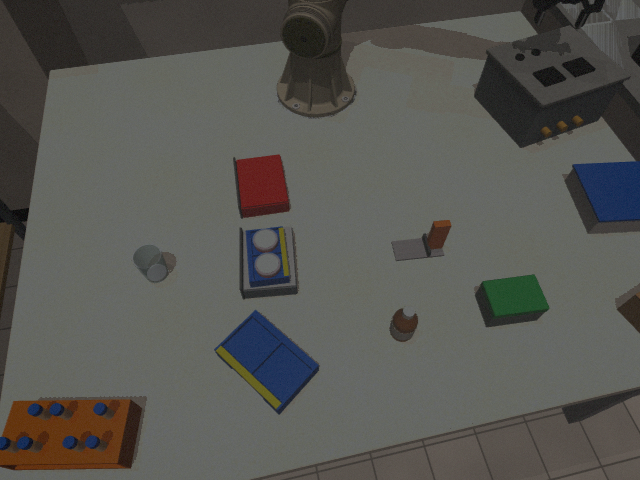

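View pics/side0.png

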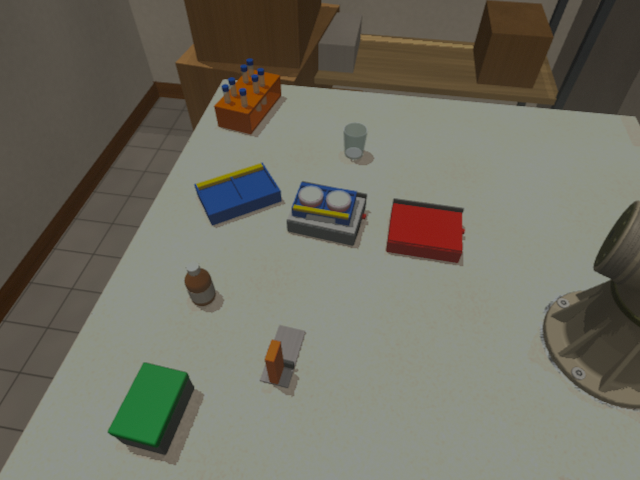

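View pics/wrist0.png

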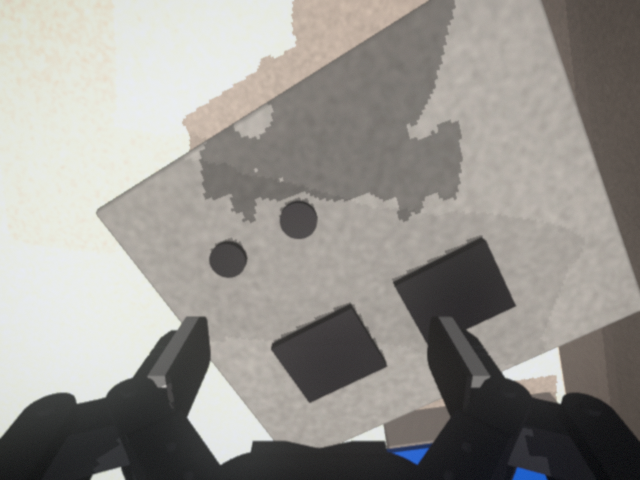

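```bash
python3 - <<'E'
from h import *
m,p,d=load('scene0')
a=cv2.resize(p[210:310,225:315],None,fx=6,fy=6,interpolation=cv2.INTER_CUBIC)
b=cv2.resize(p[205:275,380:465],None,fx=6,fy=6,interpolation=cv2.INTER_CUBIC)
cv2.imwrite('pics/a.png',a[...,::-1]);cv2.imwrite('pics/b.png',b[...,::-1])
m2,p2,d2=load('side0')
c=cv2.resize(p2[175:250,280:380],None,fx=6,fy=6,interpolation=cv2.INTER_CUBIC);cv2.imwrite('pics/c.png',c[...,::-1])
c=cv2.resize(p2[315:395,250:320],None,fx=6,fy=6,interpolation=cv2.INTER_CUBIC);cv2.imwrite('pics/d.png',c[...,::-1])
print(m.keys())
# color segmentation
for tag in ['scene0','side0']:
    m,p,d=load(tag);W=pts(m,d);hsv=cv2.cvtColor(p,cv2.COLOR_RGB2HSV).astype(int)
    print(tag)
    reg=dict(scene0=dict(car=(225,300,230,300),lif=(210,265,385,460)),side0=dict(car=(180,245,280,375),lif=(320,395,255,310)))[tag]
    for nm,(lo,hi),r in [('yellow',(22,34),'car'),('blue',(105,125),'car'),('orange',(5,16),'lif')]:
        y0,y1,x0,x1=reg[r]
        k=np.zeros((480,640),bool); k[y0:y1,x0:x1]=True
        k&=(hsv[...,0]>=lo)&(hsv[...,0]<=hi)&(hsv[...,1]>130)
        w=W[k]; w=w[~np.isnan(w[:,0])]
        print(nm,k.sum(),np.round(np.percentile(w,[2,50,98],axis=0),4).tolist())
        if r=='lif' or nm=='yellow':
            zt=np.percentile(w[:,2],90); t=w[abs(w[:,2]-zt)<.006]
            (c,s,a)=cv2.minAreaRect((t[:,:2]*1000).astype(np.float32)); print(' top',zt,c,s,a)
    # bench level
    print('bench z',np.nanmedian(W[340:360,460:480,2]) if tag=='scene0' else np.nanmedian(W[300:310,340:380,2]))
E
```

```text
dict_keys(['vertical_fov', 'cx', 'cy', 'world_from_camera'])
scene0
yellow 208 [[0.4961, -0.1901, 0.0616], [0.5527, -0.1832, 0.0644], [0.6066, -0.1766, 0.0675]]
 top 0.06640594807662539 (551.859375, -183.037353515625) (9.213274955749512, 116.02188110351562) 85.96100616455078
blue 571 [[0.4882, -0.2583, 0.0547], [0.5532, -0.2444, 0.0624], [0.6116, -0.1872, 0.0671]]
orange 274 [[0.567, 0.1328, 0.012], [0.5799, 0.1485, 0.0757], [0.5826, 0.1654, 0.0969]]
 top 0.09522545374186278 (573.885986328125, 150.3175048828125) (34.96344757080078, 17.218143463134766) 83.18164825439453
bench z -0.0005959291435101433
side0
yellow 295 [[0.497, -0.1891, 0.0589], [0.5517, -0.1799, 0.0652], [0.6067, -0.1735, 0.0681]]
 top 0.06698186912673483 (551.8689575195312, -181.28231811523438) (13.868083953857422, 114.97555541992188) 85.16311645507812
blue 372 [[0.4869, -0.2578, 0.0439], [0.5489, -0.2314, 0.0638], [0.61, -0.1771, 0.0678]]
orange 571 [[0.5639, 0.1365, 0.0098], [0.5686, 0.1597, 0.0764], [0.5793, 0.1699, 0.0975]]
 top 0.09635738135413885 (571.9190673828125, 151.96929931640625) (35.81110382080078, 14.495376586914062) 84.1041488647461
bench z 0.0009198983266695548
```

View pics/a.png

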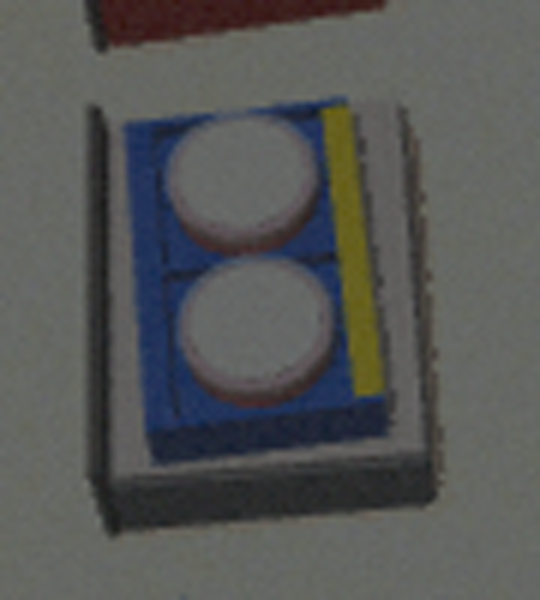

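View pics/b.png

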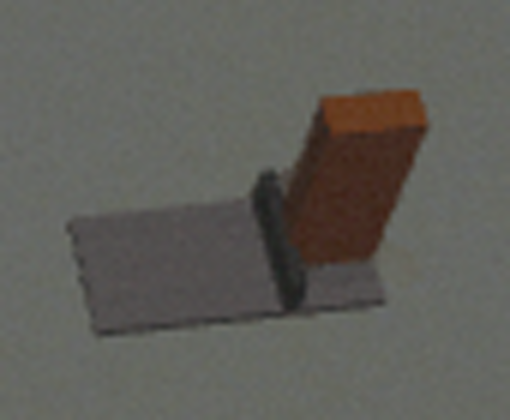

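View pics/c.png

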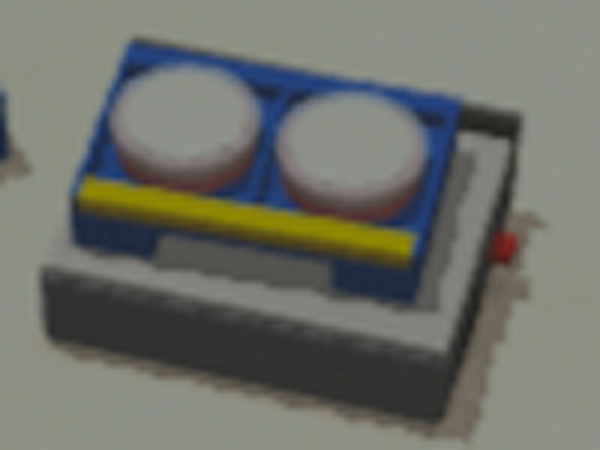

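View pics/d.png

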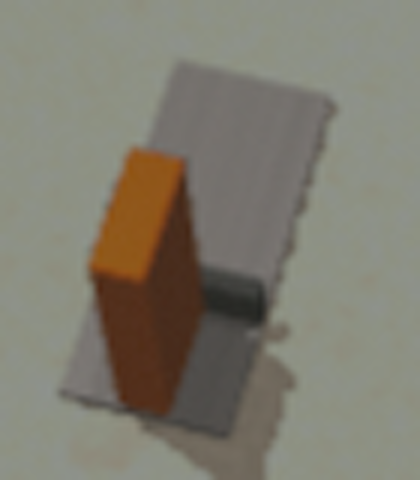

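```bash
cat >> h.py <<'E'
def ray(m,u,v,z):
    f=240/np.tan(np.radians(m['vertical_fov'])/2)
    T=np.array(m['world_from_camera']); r=T[:3,:3]@np.array([(u-m['cx'])/f,-(v-m['cy'])/f,-1]); o=T[:3,3]
    return o+r*(z-o[2])/r[2]
def tool(st):
    from scipy.spatial.transform import Rotation as R
    q=st['orientation']; return R.from_quat([q[1],q[2],q[3],q[0]]).as_matrix()
E
python3 - <<'E'
from h import *
m,_,_=load('scene0'); s,_,_=load('side0')
def q(m,ox,oy,L,z): return [np.round(ray(m,ox+x/6-.4,oy+y/6-.4,z)[:2]*1000,1).tolist() for x,y in L]
print('blade scene', q(m,380,205,[(68,222),(95,333),(383,303)],.003))
print('blade side', q(s,250,315,[(178,62),(335,103),(228,435),(60,393)],.003))
print('handle top scene', q(m,380,205,[(322,97),(420,90),(428,127),(332,135)],.095))
print('handle top side', q(s,250,315,[(132,150),(187,158),(148,278),(92,267)],.095))
print('carrier top scene', q(m,225,210,[(125,122),(348,98),(384,396),(148,430)],.065))
print('carrier top side', q(s,280,175,[(132,40),(462,98),(412,262),(75,205)],.065))
print('mouth side', q(s,280,175,[(158,238),(158,258),(333,263),(330,288)],.048))
print(tool(env.get_state()))
E
```

```text
blade scene [[541.7, 61.1], [590.1, 56.7], [600.3, 164.7]]
blade side [[588.7, 58.9], [538.4, 64.7], [549.0, 171.0], [598.4, 167.0]]
handle top scene [[564.5, 134.0], [568.8, 168.4], [584.2, 165.5], [580.3, 131.9]]
handle top side [[577.4, 134.6], [562.6, 134.4], [565.1, 168.7], [579.9, 168.1]]
carrier top scene [[484.1, -253.0], [490.6, -173.9], [612.0, -182.5], [608.0, -261.2]]
carrier top side [[606.7, -263.0], [484.0, -252.6], [491.9, -170.3], [610.4, -177.7]]
mouth side [[582.5, -182.7], [580.7, -173.3], [520.1, -181.0], [519.5, -169.2]]
[[-6.02564901e-04  3.17207254e-01  9.48356049e-01]
 [-1.18006521e-03  9.48355335e-01 -3.17207765e-01]
 [-9.99999122e-01 -1.31026024e-03 -1.97120395e-04]]
```

```bash
python3 - <<'E'
from h import *
m,p,d=load('scene0');W=pts(m,d)
sel=(W[...,0]>.05)&(W[...,0]<.65)&(W[...,1]>.05)&(W[...,1]<.75)&(W[...,2]>.1)
for y0 in np.arange(.05,.75,.1):
    k=sel&(W[...,1]>=y0)&(W[...,1]<y0+.1); 
    if k.any(): w=W[k]; print(round(y0,2),k.sum(),np.percentile(w[:,2],[50,99]).round(3),np.percentile(w[:,0],[1,99]).round(3))
E
```

```text
0.35 619 [0.133 0.154] [0.116 0.235]
0.45 3711 [0.151 0.308] [0.105 0.336]
0.55 3078 [0.151 0.313] [0.084 0.32 ]
0.65 1610 [0.15  0.154] [0.072 0.301]
```

{"fn": "servo_tool", "kwargs": {"increments": [{"offset":[0,-1,2],"yaw":4},{"offset":[0,-3,6],"yaw":12},{"offset":[0,-5.2,10.3],"yaw":20},{"offset":[0,-7.4,14.6],"yaw":28},{"offset":[0,-9.6,19],"yaw":36},{"offset":[0,-11.8,23.4],"yaw":44},{"offset":[0,-13.8,27.4],"yaw":52},{"offset":[0,-15,29.7],"yaw":56}], "claw": 1, "force": 60}}

```text
clock: 0.95
tcp_pos: [0.4184, 0.3064, 0.231]
orientation: [0.561, 0.43, 0.561, -0.43]
wrist_force: [-0.6, 0.3, 0.6]
finger_gap: 0.0854
```

```bash
cat > go.py <<'E'
from h import *
import sys
from scipy.spatial.transform import Rotation as R
# usage: go.py x y z phi_deg (target tool-y angle) -> offsets cm in tool axes
st=env.get_state(); M=tool(st); t=np.array([float(a) for a in sys.argv[1:4]])
phi=np.degrees(np.arctan2(M[1,1],M[0,1])); 
print('tcp',st['tcp_pos'].round(4),'phi',phi.round(2),'down',M[:,0].round(4),'gap',round(st['finger_gap'],4),'F',np.round(st['wrist_force'],2),'clk',st['clock'])
print('offset cm',(M.T@(t-st['tcp_pos'])*100).round(2),'yaw',round(phi-float(sys.argv[4]),2))
E
python3 go.py .5725 .151 .2 -5.4
```

```text
tcp [0.4184 0.3064 0.231 ] phi 15.09 down [ 2.e-04 -4.e-04 -1.e+00] gap 0.0854 F [-0.63  0.31  0.6 ] clk 0.95
offset cm [ 3.12 10.83 19.02] yaw 20.49
```

{"fn": "servo_tool", "kwargs": {"increments": [{"offset":[0,1.5,2.6],"yaw":3},{"offset":[0,3.5,6],"yaw":8},{"offset":[0,5.5,9.5],"yaw":12},{"offset":[0,7.5,13],"yaw":16},{"offset":[0,9.5,16.6],"yaw":19},{"offset":[0,10.5,18.5],"yaw":20.5},{"offset":[0,10.8,19],"yaw":20.5},{"offset":[0,10.8,19],"yaw":20.5}]}}

```text
clock: 1.75
tcp_pos: [0.5715, 0.1541, 0.2307]
orientation: [-0.477, -0.521, -0.478, 0.522]
wrist_force: [0.0, 0.2, 0.0]
finger_gap: 0.0856
```

```bash
python3 go.py .5725 .151 .1 -5.4; python3 -c "
from h import *
snap('wrist','w1')"
```

```text
tcp [0.5715 0.1541 0.2307] phi -5.05 down [-1.2e-03  1.0e-04 -1.0e+00] gap 0.0856 F [0.05 0.18 0.02] clk 1.75
offset cm [13.07  0.15  0.3 ] yaw 0.35
```

View pics/w1.png

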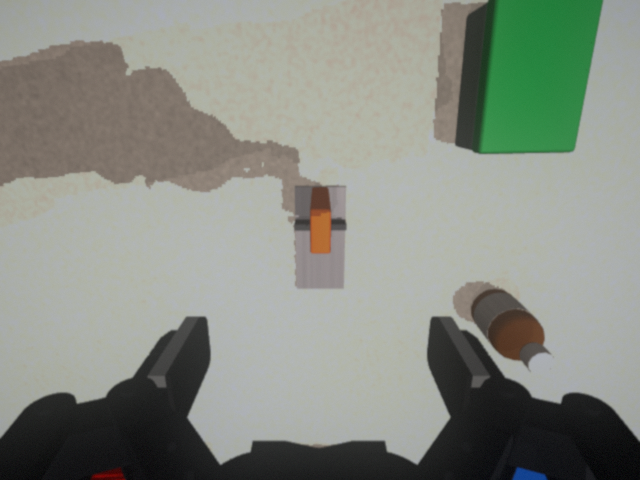

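```bash
python3 - <<'E'
from h import *
m,p,d=load('w1')
for u,v in [(294.5,186),(346,186),(295.5,288.5),(344.5,288.5)]: print(ray(m,u,v,.003).round(4))
hsv=cv2.cvtColor(p,cv2.COLOR_RGB2HSV).astype(int);W=pts(m,d)
k=np.zeros((480,640),bool);k[180:260,305:340]=1
k&=(hsv[...,0]<=16)&(hsv[...,1]>130)&(W[...,2]>.085)
v,u=np.nonzero(k);print(u.min(),u.max(),v.min(),v.max());w=W[k];print(np.percentile(w,[2,50,98],axis=0).round(4), cv2.minAreaRect((w[:,:2]*1000).astype(np.float32)))
c=cv2.resize(p[175:300,280:360],None,fx=5,fy=5,interpolation=cv2.INTER_CUBIC);cv2.imwrite('pics/w1c.png',c[...,::-1])
E
```

```text
[0.5501 0.1686 0.003 ]
[0.6    0.1642 0.003 ]
[0.5394 0.0593 0.003 ]
[0.5914 0.0547 0.003 ]
310 330 208 252
[[0.5657 0.1325 0.093 ]
 [0.5732 0.1504 0.0949]
 [0.581  0.1662 0.0964]] ((573.0577392578125, 149.06748962402344), (35.631996154785156, 15.267986297607422), 85.30741119384766)
```

View pics/w1c.png

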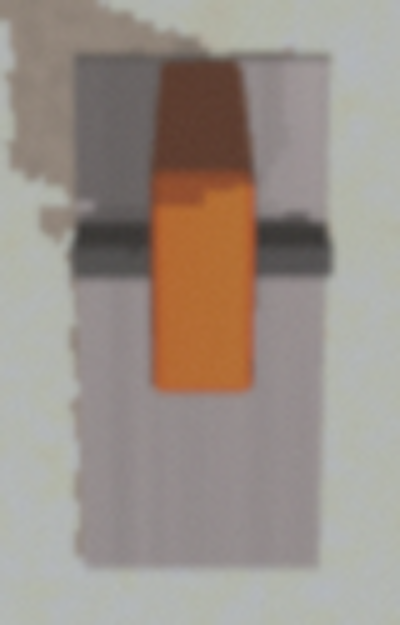

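{"fn": "servo_tool", "kwargs": {"increments": [{"offset":[2,0.1,0.1],"yaw":0},{"offset":[5,0.1,0.2],"yaw":0},{"offset":[8,0.2,0.2],"yaw":0},{"offset":[11,0.2,0.2],"yaw":0},{"offset":[13.5,0.2,0.2],"yaw":0},{"offset":[14.5,0.2,0.2],"yaw":0},{"offset":[14.5,0.2,0.2],"yaw":0},{"offset":[14.5,0.2,0.2],"yaw":0}]}}

```text
clock: 2.6
tcp_pos: [0.5735, 0.1532, 0.0875]
orientation: [0.478, 0.521, 0.478, -0.521]
wrist_force: [0.6, 0.4, 0.1]
finger_gap: 0.0851
```

```bash
python3 go.py .573 .1495 .043 -5.05
```

```text
tcp [0.5735 0.1532 0.0875] phi -4.93 down [ 1.3e-03  3.0e-04 -1.0e+00] gap 0.0851 F [0.64 0.45 0.1 ] clk 2.6
offset cm [ 4.45 -0.02  0.38] yaw 0.12
```

{"fn": "servo_tool", "kwargs": {"increments": [{"offset":[1.5,0,0.3],"yaw":0},{"offset":[3,0,0.35],"yaw":0},{"offset":[4.2,0,0.35],"yaw":0},{"offset":[4.4,0,0.35],"yaw":0},{"offset":[4.4,0,0.35],"yaw":0},{"offset":[4.4,0,0.35],"yaw":0},{"offset":[4.4,0,0.35],"yaw":0},{"offset":[4.4,0,0.35],"yaw":0}]}}

```text
clock: 3.4
tcp_pos: [0.5733, 0.1491, 0.0429]
orientation: [0.478, 0.522, 0.478, -0.521]
wrist_force: [0.0, 0.0, -0.1]
finger_gap: 0.0852
```

{"fn": "servo_tool", "kwargs": {"increments": [{"offset":[0,0,0],"yaw":0},{"offset":[0,0,0],"yaw":0},{"offset":[0,0,0],"yaw":0},{"offset":[0,0,0],"yaw":0},{"offset":[0,0,0],"yaw":0},{"offset":[0,0,0],"yaw":0},{"offset":[0,0,0],"yaw":0},{"offset":[0,0,0],"yaw":0}], "claw": 0, "force": 80}}

```text
clock: 4.2
tcp_pos: [0.5728, 0.149, 0.0423]
orientation: [0.478, 0.521, 0.478, -0.521]
wrist_force: [-0.3, -0.1, 0.3]
finger_gap: 0.0153
```

```bash
python3 go.py .573 .1495 .043 -5.05;  python3 -c "
from h import *
snap('wrist','w2')"
```

```text
tcp [0.5728 0.149  0.0423] phi -4.99 down [-1.e-04  1.e-04 -1.e+00] gap 0.0153 F [-0.33 -0.05  0.35] clk 4.2
offset cm [-0.07  0.01 -0.05] yaw 0.06
```

View pics/w2.png

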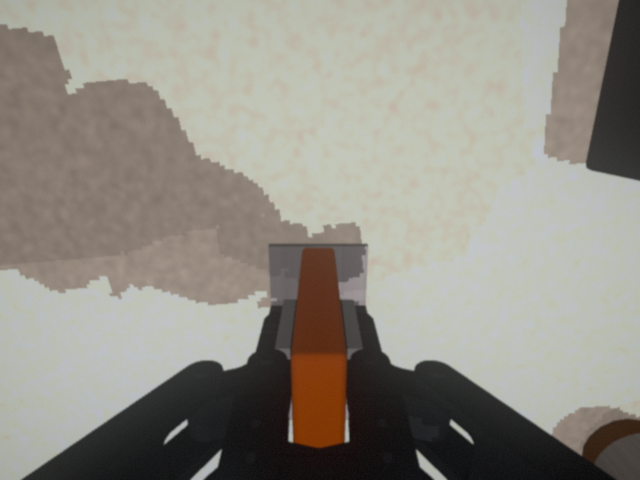

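{"fn": "servo_tool", "kwargs": {"increments": [{"offset":[-0.5,0,0],"yaw":0},{"offset":[-2,0,0],"yaw":0},{"offset":[-4,0,0],"yaw":0},{"offset":[-6,0,1],"yaw":0},{"offset":[-8,0.1,3],"yaw":-0.3},{"offset":[-9,0.2,6],"yaw":-0.5},{"offset":[-9.5,0.3,9],"yaw":-0.9},{"offset":[-9.5,0.4,11],"yaw":-0.9}]}}

```text
clock: 5.05
tcp_pos: [0.5678, 0.0374, 0.1387]
orientation: [0.482, 0.518, 0.481, -0.517]
wrist_force: [0.4, 0.8, -1.9]
finger_gap: 0.0153
```

```bash
python3 go.py .560 -.057 .137 -4.1
```

```text
tcp [0.5678 0.0374 0.1387] phi -4.13 down [ 2.e-03 -5.e-04 -1.e+00] gap 0.0153 F [ 0.43  0.75 -1.95] clk 5.05
offset cm [ 0.17 -0.09  9.47] yaw -0.03
```

{"fn": "servo_tool", "kwargs": {"increments": [{"offset":[0,0,1],"yaw":0},{"offset":[0.5,0,3.2],"yaw":0},{"offset":[1.3,0,5.5],"yaw":0},{"offset":[2.2,-0.1,7.5],"yaw":0},{"offset":[3,-0.1,8.7],"yaw":0},{"offset":[3.5,-0.1,9.3],"yaw":0},{"offset":[3.8,-0.1,9.4],"yaw":0},{"offset":[3.8,-0.1,9.4],"yaw":0}]}}

```text
clock: 5.85
tcp_pos: [0.5593, -0.054, 0.0988]
orientation: [-0.482, -0.517, -0.482, 0.518]
wrist_force: [-0.5, -0.2, -1.3]
finger_gap: 0.0154
```

```bash
python3 go.py .560 -.057 .0873 -4.1; python3 - <<'E'
from h import *
m,p,d=snap('scene','s2'); m2,p2,d2=snap('side','t2'); snap('wrist','w3')
c=cv2.resize(p[200:310,230:385],None,fx=5,fy=5,interpolation=cv2.INTER_CUBIC);cv2.imwrite('pics/s2c.png',c[...,::-1])
c=cv2.resize(p2[150:300,250:400],None,fx=4,fy=4,interpolation=cv2.INTER_CUBIC);cv2.imwrite('pics/t2c.png',c[...,::-1])
E
```

```text
tcp [ 0.5593 -0.054   0.0988] phi -4.07 down [-9.e-04  7.e-04 -1.e+00] gap 0.0154 F [-0.48 -0.24 -1.31] clk 5.85
offset cm [1.15 0.09 0.29] yaw 0.03
```

View pics/s2c.png

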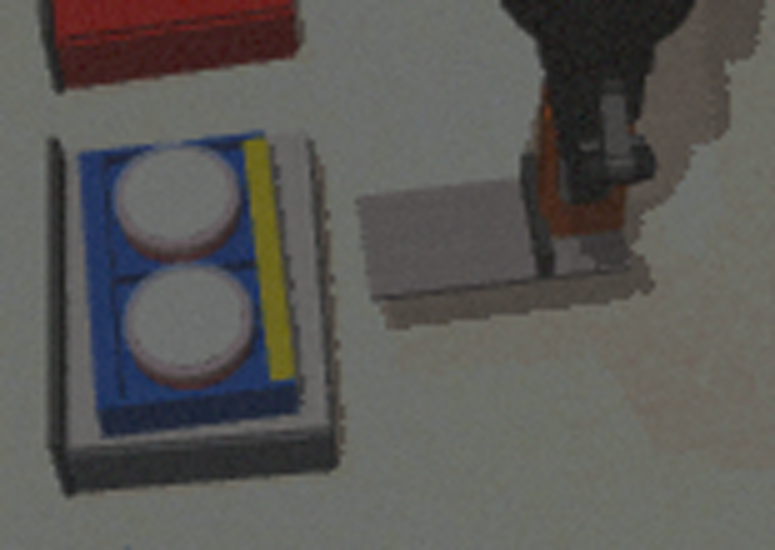

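View pics/t2c.png

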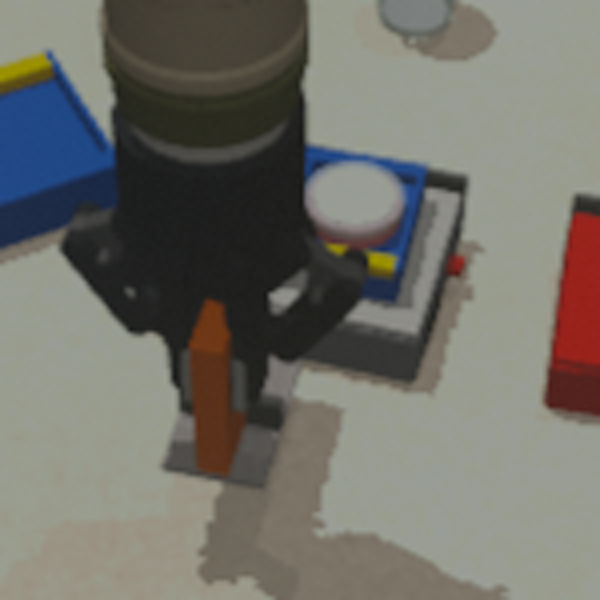

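View pics/w3.png

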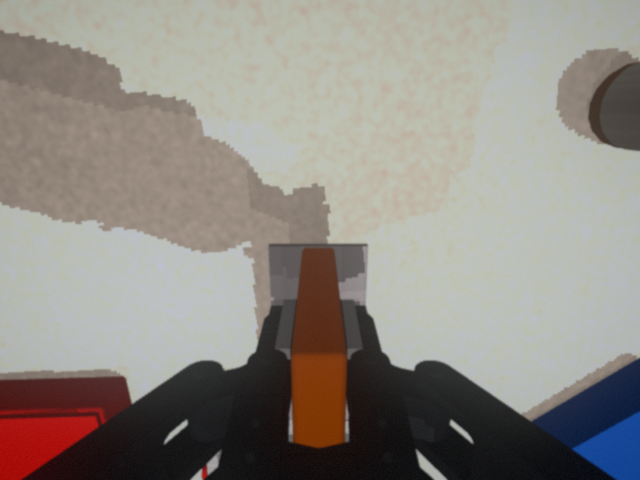

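```bash
python3 - <<'E'
from h import *
m,p,d=load('s2');W=pts(m,d)
def q(L,z): return [(ray(m,230+x/5-.4,200+y/5-.4,z)[:2]*1000).round(1).tolist() for x,y in L]
print('blade',q([(358,200),(375,297),(548,278)],.0605), q([(375,297)],.0565))
print('car',q([(80,152),(263,133),(298,378),(102,410)],.065))
hsv=cv2.cvtColor(p,cv2.COLOR_RGB2HSV).astype(int)
# depth-based blade pts
k=np.zeros((480,640),bool);k[236:262,300:336]=1;k&=(W[...,2]>.05)&(W[...,2]<.07)
w=W[k];print(k.sum(),w[:,2].mean(),cv2.minAreaRect((w[:,:2]*1000).astype(np.float32)))
A=np.c_[w[:,:2],np.ones(len(w))];print('plane',np.linalg.lstsq(A,w[:,2],rcond=None)[0])
print('tip expected', (np.array([.5593,-.054])+.091*np.array([-.0712,-.9975])).round(4))
# carrier mask blue+yellow+ dishes : points z .06-.07 -> rect
k=np.zeros((480,640),bool);k[222:290,244:292]=1
k&=(W[...,2]>.058)&(W[...,2]<.09)&(hsv[...,1]>100)
w=W[k];r=cv2.minAreaRect((w[:,:2]*1000).astype(np.float32));print(k.sum(),r)
# dishes (white lids z~.0725)
k=np.zeros((480,640),bool);k[222:290,244:292]=1;k&=(W[...,2]>.068)&(W[...,2]<.09)
n,l,s,c=cv2.connectedComponentsWithStats(k.astype(np.uint8))
for i in range(1,n):
    if s[i,4]>100: w=W[l==i]; print('dish',s[i,4],np.median(w[:,2]).round(4),cv2.minEnclosingCircle((w[:,:2]*1000).astype(np.float32)))
print('block top z',np.nanmedian(W[230:270,290:293,2]))
E
```

```text
blade [[530.3, -141.1], [578.4, -143.3], [584.6, -71.5]] [[576.1, -143.0]]
car [[484.4, -252.6], [491.1, -174.8], [611.4, -181.2], [609.1, -259.9]]
709 0.05987943764990334 ((555.5391235351562, -108.49414825439453), (70.20794677734375, 52.30380630493164), 85.7546615600586)
plane [-0.00844398  0.00224503  0.06482213]
tip expected [ 0.5528 -0.1448]
747 ((549.99609375, -218.21157836914062), (79.59503936767578, 127.78321838378906), 86.04383087158203)
dish 449 0.0728 ((517.3018798828125, -215.36639404296875), 29.327392578125)
dish 491 0.0729 ((579.2549438476562, -220.47357177734375), 27.685293197631836)
block top z 0.03909032842146576
```

{"fn": "servo_tool", "kwargs": {"increments": [{"offset":[0.4,0.1,0.1],"yaw":0},{"offset":[0.8,0.1,0.3],"yaw":0},{"offset":[1.15,0.1,0.3],"yaw":0},{"offset":[1.15,0.1,0.3],"yaw":0},{"offset":[1.15,0.1,0.6],"yaw":0},{"offset":[1.15,0.1,1.2],"yaw":0},{"offset":[1.15,0.1,1.8],"yaw":0},{"offset":[1.15,0.1,2],"yaw":0}]}}

```text
clock: 6.8
tcp_pos: [0.5593, -0.0756, 0.0879]
orientation: [0.482, 0.518, 0.481, -0.518]
wrist_force: [0.4, -0.5, -1.2]
finger_gap: 0.0151
```

```bash
python3 go.py .553 -.1562 .087 -4.1; python3 - <<'E'
from h import *
m,p,d=snap('scene','s3'); m2,p2,d2=snap('side','t3')
c=cv2.resize(p[200:310,230:385],None,fx=5,fy=5,interpolation=cv2.INTER_CUBIC);cv2.imwrite('pics/s3c.png',c[...,::-1])
E
```

```text
tcp [ 0.5593 -0.0756  0.0879] phi -4.15 down [ 4.e-04 -2.e-04 -1.e+00] gap 0.0151 F [ 0.37 -0.53 -1.19] clk 6.8
offset cm [ 0.09 -0.04  8.09] yaw -0.05
```

View pics/s3c.png

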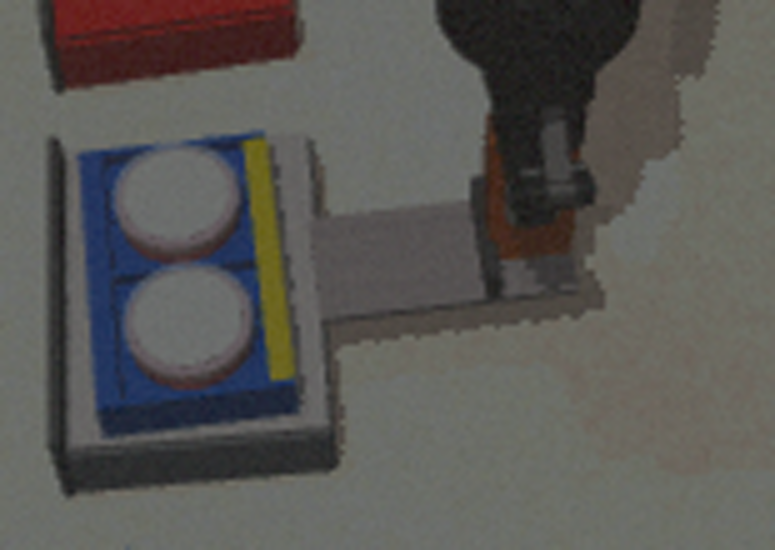

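{"fn": "servo_tool", "kwargs": {"increments": [{"offset":[0.05,0,0.5],"yaw":0},{"offset":[0.05,0,1.2],"yaw":0},{"offset":[0.05,0,2],"yaw":0},{"offset":[0.05,0,2.8],"yaw":0},{"offset":[0.05,0,3.6],"yaw":0},{"offset":[0.05,0,4.4],"yaw":0},{"offset":[0.05,0,5],"yaw":0},{"offset":[0.05,0,5.2],"yaw":0}]}}

```text
clock: 7.7
tcp_pos: [0.5555, -0.1274, 0.0873]
orientation: [0.482, 0.518, 0.482, -0.518]
wrist_force: [-0.7, 0.4, -1.0]
finger_gap: 0.015
```

```bash
python3 go.py .553 -.1562 .087 -4.1; python3 - <<'E'
from h import *
m,p,d=snap('scene','s4'); m2,p2,d2=snap('side','t4')
c=cv2.resize(p[200:310,230:385],None,fx=5,fy=5,interpolation=cv2.INTER_CUBIC);cv2.imwrite('pics/s4c.png',c[...,::-1])
E
```

```text
tcp [ 0.5555 -0.1274  0.0873] phi -4.15 down [ 2.e-04 -1.e-04 -1.e+00] gap 0.015 F [-0.69  0.39 -0.97] clk 7.7
offset cm [ 0.03 -0.04  2.89] yaw -0.05
```

View pics/s4c.png

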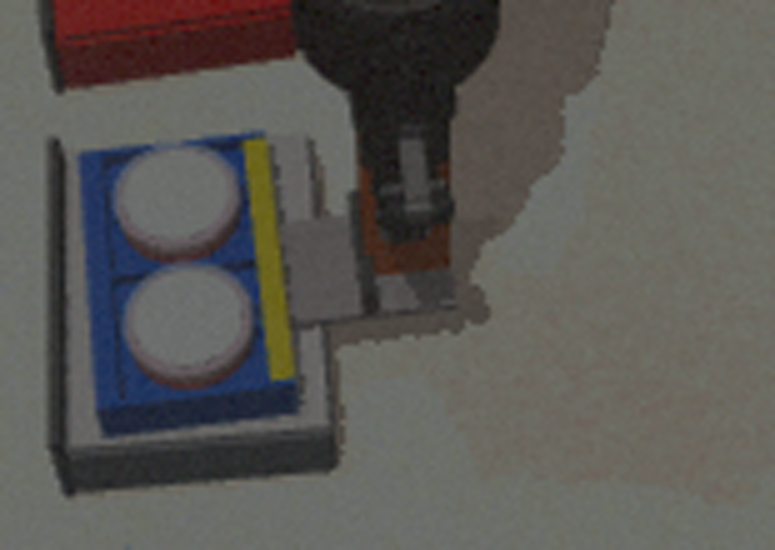

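{"fn": "servo_tool", "kwargs": {"increments": [{"offset":[0.03,0,0.4],"yaw":0},{"offset":[0.03,0,0.9],"yaw":0},{"offset":[0.03,0,1.4],"yaw":0},{"offset":[0.03,0,1.9],"yaw":0},{"offset":[0.03,0,2.2],"yaw":0},{"offset":[0.03,0,2.5],"yaw":0},{"offset":[0.03,0,2.5],"yaw":0},{"offset":[0.03,0,2.5],"yaw":0}]}}

```text
clock: 8.6
tcp_pos: [0.5537, -0.1515, 0.087]
orientation: [0.482, 0.518, 0.482, -0.518]
wrist_force: [-0.0, -0.2, -2.2]
finger_gap: 0.015
```

```bash
python3 go.py .553 -.1562 .087 -4.1; python3 - <<'E'
from h import *
m,p,d=snap('scene','s5'); m2,p2,d2=snap('side','t5')
c=cv2.resize(p[215:295,235:335],None,fx=8,fy=8,interpolation=cv2.INTER_CUBIC);c=cv2.convertScaleAbs(c[:600],alpha=1.8);cv2.imwrite('pics/s5c.png',c[...,::-1])
c=cv2.resize(p2[160:280,270:400],None,fx=5,fy=5,interpolation=cv2.INTER_CUBIC);c=cv2.convertScaleAbs(c,alpha=1.5);cv2.imwrite('pics/t5c.png',c[...,::-1])
E
```

```text
tcp [ 0.5537 -0.1515  0.087 ] phi -4.1 down [ 1.e-04  2.e-04 -1.e+00] gap 0.015 F [-0.   -0.22 -2.2 ] clk 8.6
offset cm [-0.   -0.03  0.47] yaw -0.0
```

View pics/s5c.png

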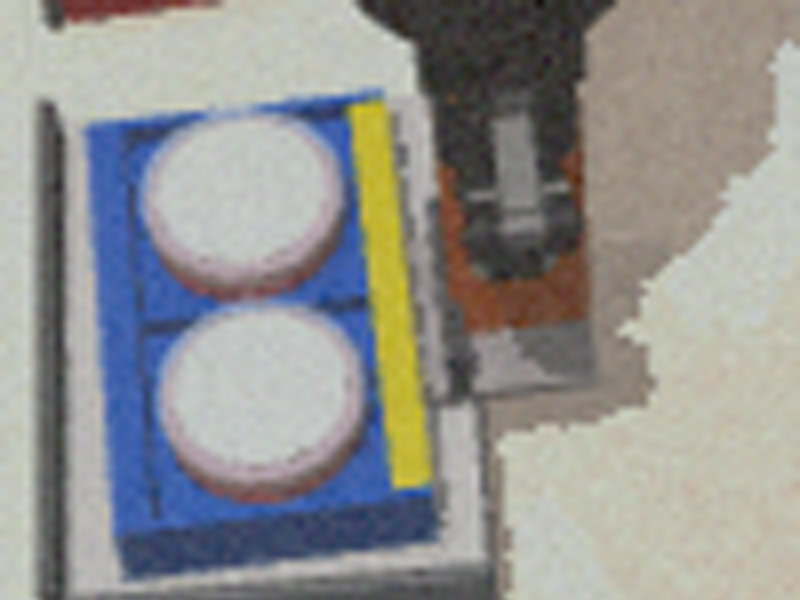

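View pics/t5c.png

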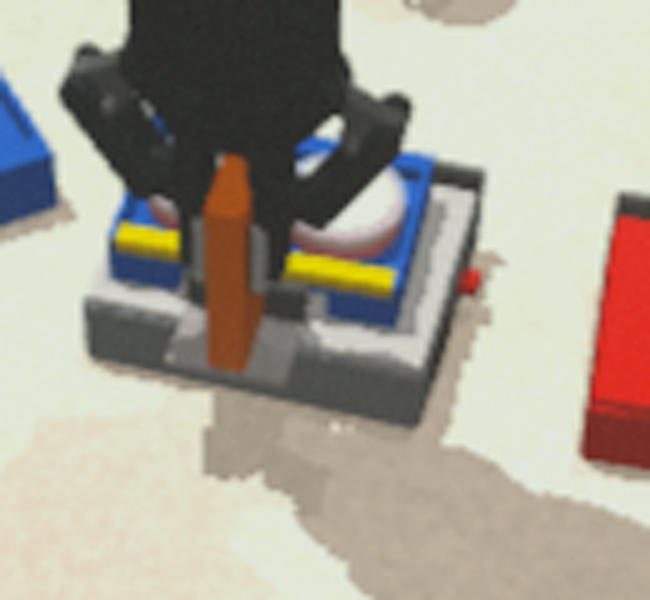

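```bash
python3 - <<'E'
from h import *
m,p,d=load('s5')
q=lambda x,y,z:(ray(m,235+x/8-.45,215+y/8-.45,z)[:2]*1000).round(1)
print('yellow outer',q(385,102,.065),q(432,485,.065),'stop top front',q(432,200,.067),q(445,335,.067),'stop bottom front',q(448,395,.049))
W=pts(m,d)
k=np.zeros((480,640),bool);k[226:268,285:297]=1;k&=(W[...,2]>.055)&(W[...,2]<.072)
hsv=cv2.cvtColor(p,cv2.COLOR_RGB2HSV);k2=k&(hsv[...,1]<90);w=W[k2];print(len(w));print(w[np.argsort(w[:,1])][:25].round(4))
E
```

```text
yellow outer [ 494.1 -174.3] [ 611.  -182.4] stop top front [ 528.7 -167.6] [ 569.9 -171.6] stop bottom front [ 577.2 -173.1]
50
[[ 0.5736 -0.1726  0.0671]
 [ 0.5723 -0.1723  0.0689]
 [ 0.5696 -0.1718  0.0682]
 [ 0.5775 -0.1718  0.057 ]
 [ 0.578  -0.1716  0.0619]
 [ 0.5783 -0.1714  0.0665]
 [ 0.566  -0.1713  0.0661]
 [ 0.5526 -0.1711  0.0644]
 [ 0.5759 -0.171   0.0663]
 [ 0.5521 -0.1708  0.0675]
 [ 0.5619 -0.1707  0.0632]
 [ 0.5731 -0.1705  0.0655]
 [ 0.5607 -0.1704  0.0652]
 [ 0.5485 -0.1703  0.0655]
 [ 0.57   -0.17    0.0643]
 [ 0.5584 -0.17    0.0653]
 [ 0.5469 -0.1699  0.0668]
 [ 0.5341 -0.1698  0.0664]
 [ 0.5581 -0.1697  0.0688]
 [ 0.569  -0.1697  0.0665]
 [ 0.5773 -0.1695  0.06  ]
 [ 0.5439 -0.1694  0.0659]
 [ 0.5317 -0.1694  0.0665]
 [ 0.5766 -0.1692  0.0628]
 [ 0.5545 -0.1692  0.0667]]
```

{"fn": "servo_tool", "kwargs": {"increments": [{"offset":[0,0,0.1],"yaw":0},{"offset":[0,0,0.2],"yaw":0},{"offset":[0,0,0.3],"yaw":0},{"offset":[0,0,0.4],"yaw":0},{"offset":[0,0,0.5],"yaw":0},{"offset":[0,0,0.5],"yaw":0},{"offset":[0,0,0.5],"yaw":0},{"offset":[0,0,0.5],"yaw":0}]}}

```text
clock: 9.5
tcp_pos: [0.5533, -0.1564, 0.087]
orientation: [0.482, 0.518, 0.482, -0.518]
wrist_force: [0.4, -1.2, -1.4]
finger_gap: 0.0155
```

```bash
python3 go.py .553 -.1562 .087 -4.1; python3 - <<'E'
from h import *
m,p,d=snap('scene','s6')
c=cv2.resize(p[215:295,235:335],None,fx=8,fy=8,interpolation=cv2.INTER_CUBIC);c=cv2.convertScaleAbs(c[:600],alpha=1.8);cv2.imwrite('pics/s6c.png',c[...,::-1])
E
```

```text
tcp [ 0.5533 -0.1564  0.087 ] phi -4.09 down [ 0.e+00  1.e-04 -1.e+00] gap 0.0155 F [ 0.41 -1.24 -1.39] clk 9.5
offset cm [-0.   -0.03 -0.02] yaw 0.01
```

View pics/s6c.png

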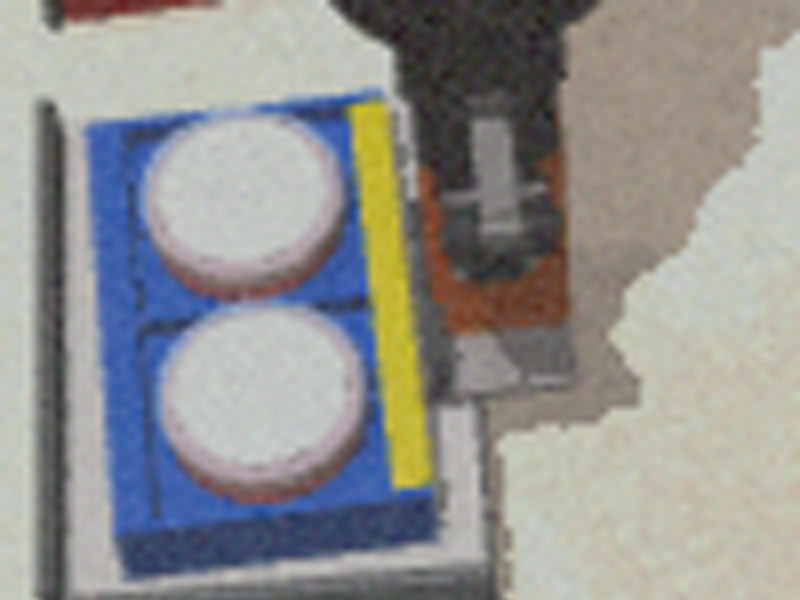

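{"fn": "servo_tool", "kwargs": {"increments": [{"offset":[0,0,0],"yaw":0},{"offset":[0,0,0],"yaw":0},{"offset":[-0.2,0,0],"yaw":0},{"offset":[-0.4,0,0],"yaw":0},{"offset":[-0.6,0,0],"yaw":0},{"offset":[-0.8,0,0],"yaw":0},{"offset":[-1.0,0,0],"yaw":0},{"offset":[-1.2,0,0],"yaw":0}], "claw": 0, "force": 115}}

```text
clock: 10.35
tcp_pos: [0.5531, -0.1563, 0.0989]
orientation: [-0.482, -0.518, -0.482, 0.518]
wrist_force: [-0.1, 0.2, -2.8]
finger_gap: 0.0144
```

```bash
python3 go.py .553 -.1562 .087 -4.1; python3 - <<'E'
from h import *
m,p,d=snap('scene','s7');m,p2,d=snap('side','t7')
c=cv2.resize(p[215:295,235:335],None,fx=8,fy=8,interpolation=cv2.INTER_CUBIC);c=cv2.convertScaleAbs(c[:600],alpha=1.8);cv2.imwrite('pics/s7c.png',c[...,::-1])
c=cv2.resize(p2[160:280,270:400],None,fx=5,fy=5,interpolation=cv2.INTER_CUBIC);c=cv2.convertScaleAbs(c,alpha=1.5);cv2.imwrite('pics/t7c.png',c[...,::-1])
E
```

```text
tcp [ 0.5531 -0.1563  0.0989] phi -4.09 down [-4.e-04  4.e-04 -1.e+00] gap 0.0144 F [-0.06  0.16 -2.76] clk 10.35
offset cm [ 1.19 -0.01 -0.01] yaw 0.01
```

View pics/s7c.png

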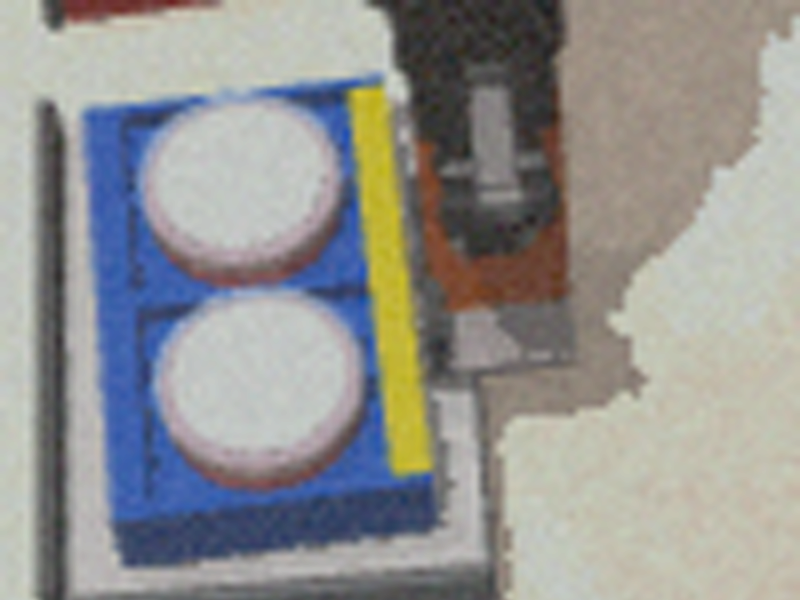

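View pics/t7c.png

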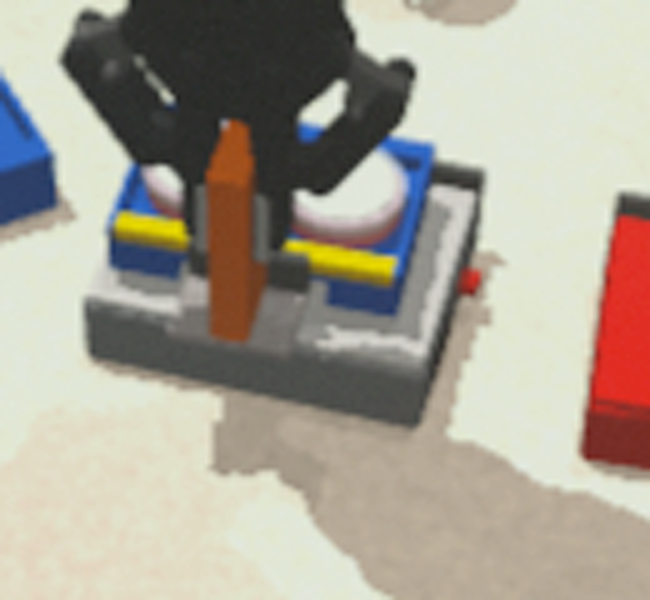

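{"fn": "servo_tool", "kwargs": {"increments": [{"offset":[-0.3,0,0],"yaw":0},{"offset":[-0.8,0,0],"yaw":0},{"offset":[-1.4,0,0],"yaw":0},{"offset":[-2.0,0,0],"yaw":0},{"offset":[-2.6,0,0],"yaw":0},{"offset":[-3.1,0,0],"yaw":0},{"offset":[-3.4,0,0],"yaw":0},{"offset":[-3.5,0,0],"yaw":0}]}}

```text
clock: 11.25
tcp_pos: [0.5535, -0.1565, 0.1345]
orientation: [0.482, 0.518, 0.482, -0.517]
wrist_force: [-0.4, -0.9, -4.0]
finger_gap: 0.0146
```

```bash
cat > chk.py <<'E'
from h import *
import sys
tag=sys.argv[1]; st=env.get_state(); print('tcp',st['tcp_pos'].round(4),'gap',st['finger_gap'],'F',st['wrist_force'].round(2))
m,p,d=snap('scene','s'+tag);m2,p2,_=snap('side','t'+tag)
W=pts(m,d);hsv=cv2.cvtColor(p,cv2.COLOR_RGB2HSV)
z=st['tcp_pos'][2]-.0423+.004-.014+.025 # expected rim top
k=(W[...,0]>.47)&(W[...,0]<.63)&(W[...,1]<-.15)&(W[...,1]>-.275)&(abs(W[...,2]-z)<.006)&(hsv[...,1]>110)
w=W[k];A=np.c_[w[:,:2]-w[:,:2].mean(0),np.ones(len(w))];print('rim n',len(w),'expected z',z.round(4),'plane',np.linalg.lstsq(A,w[:,2],rcond=None)[0].round(4), cv2.minAreaRect((w[:,:2]*1000).astype(np.float32)))
v,u=np.nonzero(k);x0=max(int(u.mean())-45,0);y0=max(int(v.mean())-35,0)
c=cv2.resize(p[y0:y0+75,x0:x0+100],None,fx=8,fy=8,interpolation=cv2.INTER_CUBIC);c=cv2.convertScaleAbs(c,alpha=1.8);cv2.imwrite(f'pics/s{tag}c.png',c[...,::-1])
c=cv2.resize(p2[120:270,260:410],None,fx=4,fy=4,interpolation=cv2.INTER_CUBIC);c=cv2.convertScaleAbs(c,alpha=1.5);cv2.imwrite(f'pics/t{tag}c.png',c[...,::-1])
E
python3 chk.py 8
```

```text
tcp [ 0.5535 -0.1565  0.1345] gap 0.01461121799401019 F [-0.4  -0.89 -3.95]
rim n 707 expected z 0.1072 plane [-0.0019  0.0044  0.1061] ((550.9664306640625, -203.87393188476562), (108.6887435913086, 127.27876281738281), 86.52124786376953)
```

View pics/s8c.png

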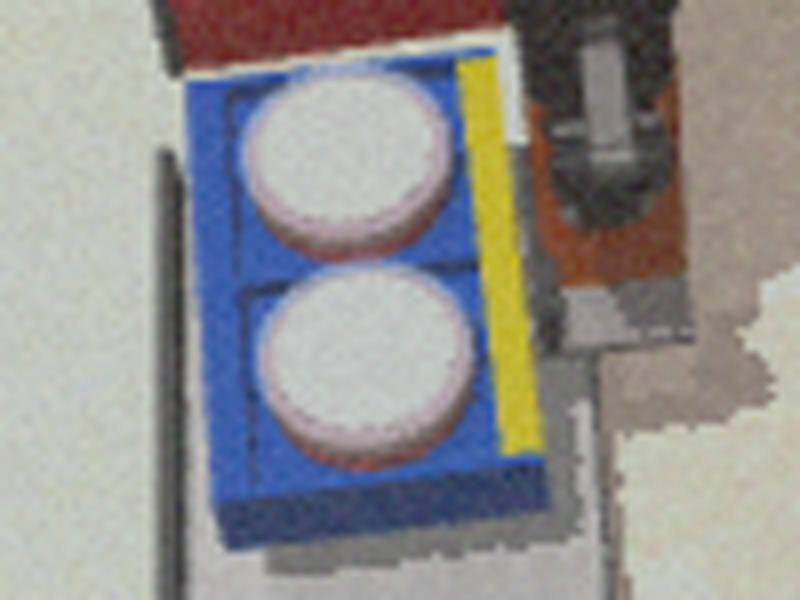

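{"fn": "servo_tool", "kwargs": {"increments": [{"offset":[-0.3,0,0],"yaw":0},{"offset":[-0.9,0,0],"yaw":0},{"offset":[-1.7,0,0],"yaw":0},{"offset":[-2.6,0,0],"yaw":0},{"offset":[-3.5,0,0],"yaw":0},{"offset":[-4.3,0,0],"yaw":0},{"offset":[-5.0,0,0],"yaw":0},{"offset":[-5.5,0,0],"yaw":0}]}}

```text
clock: 12.15
tcp_pos: [0.5536, -0.1565, 0.1899]
orientation: [0.482, 0.518, 0.482, -0.517]
wrist_force: [-0.7, 0.7, -3.0]
finger_gap: 0.015
```

{"fn": "servo_tool", "kwargs": {"increments": [{"offset":[-0.2,0,0],"yaw":0},{"offset":[-0.3,0,0],"yaw":0},{"offset":[-0.3,0,0],"yaw":0},{"offset":[-0.3,0,0],"yaw":0},{"offset":[-0.3,0,0],"yaw":0},{"offset":[-0.3,0,0],"yaw":0},{"offset":[-0.3,0,0],"yaw":0},{"offset":[-0.3,0,0],"yaw":0}]}}

```text
clock: 12.95
tcp_pos: [0.5533, -0.1564, 0.192]
orientation: [0.482, 0.518, 0.482, -0.518]
wrist_force: [0.7, -0.4, -2.6]
finger_gap: 0.0144
```

```bash
python3 chk.py 9
```

```text
tcp [ 0.5533 -0.1564  0.192 ] gap 0.014372440784964757 F [ 0.71 -0.44 -2.57]
rim n 776 expected z 0.1647 plane [-0.0042  0.0006  0.1636] ((549.5254516601562, -203.670166015625), (108.59069061279297, 127.0516128540039), 86.21107482910156)
```

View pics/s9c.png

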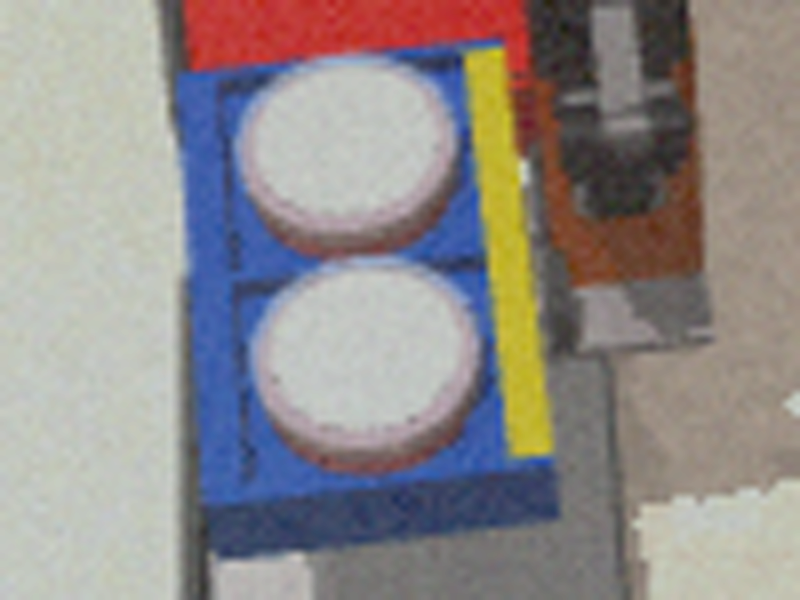

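View pics/t9c.png

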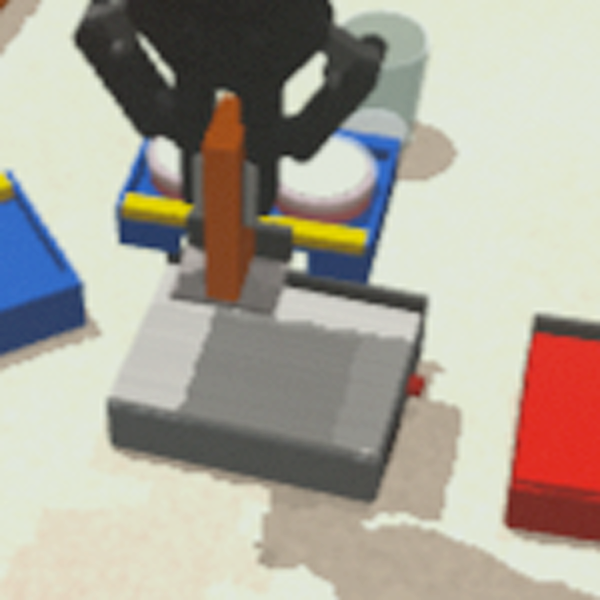

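```bash
python3 -c "
from h import *
s=env.get_state();print(s['qvel'].round(4),s['clock']);print(env.hand_in())"
```

```text
[-0.0017 -0.0008 -0.0013  0.0018 -0.0008  0.0009] 13.05
the job is handed in; nothing more can be done
None
```

I gripped the lifting blade by its orange handle and slid it into the carrier's slot from the yellow side. I then lifted the carrier about 10 cm and handed the job in at 13.05 s while still holding it up. The hand-in gave no verdict, so what follows rests on my own last checks.

- **Blade home:** the last pictures before the lift showed the stop about 1–2 mm from the yellow edge. The blade was centred in the slot to within about 1 mm.
- **Height and level:** the camera depth put the carrier's underside at about 0.139 m, roughly 99 mm above the block. The arm pose gave 0.140 m, so the two agree within about 1 mm. The rim was level to under 0.005 rad.
- **Dishes and contact:** both dishes were in their wells. In the last pictures only the blade carried the carrier, with the gripper clear of it. The arm was essentially still at the last reading, with joint speeds of at most 0.002 rad/s.
- **Grip:** the gripper held the handle with the force set to 115 N. It read a 14–15 mm opening on the 16 mm bar, which may just be the finger pads compressing.
- **Bystanders:** I did not measure the bottle, tip box or beaker again afterwards, but no move went near them.

Nothing failed. Before the blade went in, the scene and side cameras differed by about 3 mm, which I corrected for using the known gripper position.

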